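# Hold the rejected relay in the light path of the contact viewer

## Task

The uncovered relay in the test fixture has failed its test: swing the fixture's hold-down frame right back and leave it open, then lift the relay out by its two black side flanges only, without touching its coil, yoke or contact parts. Hold it upright in the light path of the contact viewer, its contact gap on the lamp and lens centre line about midway between them and its open sides facing lamp and lens so that the light shines straight through the gap. Finish while still holding it there, clear of everything else; do not touch the viewer or move the other things lying on the bench.

Things in the scene. Friction and masses are not known exactly. Their poses are not given: they have to be found in the camera images.
- bar (a point): Middle of the red grip bar of the grey U-shaped hold-down frame on the test fixture. Bar 8 mm thick, 42 mm free between the frame's side arms (6 mm thick). The point turns with the frame: y along the bar; the hinge is 120 mm away along its +x. Closed, the bar is 62 mm above the bench, with 44 mm free between it and the relay, so a finger fits behind it.
- hinge (a point): Hinge of the hold-down frame: level axis along the fixture's y, 62 mm above the bench, 55 mm from the nest's centre along the fixture's +x, at the end away from the bar. Its two posts reach 72 mm above the bench.
- holddown (a joint): Opening angle of the hold-down frame, rad: 0 closed and level over the relay (starts at 0 to 0.3), 1.57 upright, stop at 2.0 leaning back. Stiff hinge (0.16 N m friction, frame 0.1 kg): it stays where it is left. As it opens the bar rises on an arc of 120 mm radius about the hinge, so the open frame stands up to 186 mm above the bench.
- fixture: Aluminium test fixture fixed to the bench, base plate 150 x 104 x 16 mm. Level; x points from the nest to the hinge, z up; origin at bench height under the nest's centre. A white rim 5 mm high, with 1.5 mm play, locates the relay's base on the plate.
- relay: Uncovered power relay in the fixture's nest, 34 (x) x 30 (y) x 40 (z) mm, 80 g. Origin: centre of the underside of its black base (6 mm high, pins stick out 5 mm below); z up. Its two black flanges, 30 mm long, are the faces at y = +15 and -15 mm, from base to top: grip across them. The sides at x = +17 and -17 mm are open: light passes along x. In the nest its x lies along the fixture's x.
- works: The relay's delicate parts between the flanges, fixed in it: copper coil, steel yoke and armature, terminals and contact blades (up to 33 mm above the underside, out to x = +17 and -17 mm). The fingers must not touch them. Origin and axes as the relay's.
- gap (a point): The relay's contact gap, between two silver contact buttons: in the middle of the relay, 29 mm above its underside. Axes as the relay's.
- viewer: Contact viewer fixed to the bench: aluminium rail 400 x 60 x 16 mm with a lamp and, facing it, a black lens with a red camera; both fronts are 48 mm across and 150 mm apart. Origin at bench height below the point midway between the fronts (white line across the rail); x is the optical axis from lamp to lens, level; z up. Nothing of it is higher than 134 mm.
- beam (a point): Point on the centre line of lamp and lens, midway between their fronts, 110 mm above the bench. Axes as the viewer's: x along the light.
- cover: Bystander: blue relay dust cover, an open box standing mouth up on the bench beside the fixture, 40 x 36 x 44 mm, origin at the centre of its underside.
- sample: Bystander: a second relay stuck in a black foam pad on the other side of the fixture, 56 x 46 x 58 mm over all, origin at the centre of the pad's underside.
- driver: Bystander: small screwdriver, 160 mm long, lying on the bench beside the viewer's rail.
Not all that is in view belongs to the job. Several things have the shape of the fixture; the one meant has the colours described above.

How it is judged (in metres and radians):
On the way, in this order (a step that is already met when the one before it is completed fails the run):
1. the hold-down frame is swung back (value of joint holddown above 1.4 rad), for 0.2 s.
2. the relay is lifted clear of the nest in the fingers (z of relay in the frame of fixture above 0.036 m and contact force between the fingers and relay above 1 N), for 0.2 s.
At the end, for the whole second after the job is handed in: The fingers hold the relay at rest and nothing else carries it; its contact gap is within 6 mm of the lamp-lens centre line (sideways and in height) and 12 mm of midway; it is upright and its x axis lies along the light, both within 9 degrees; the hold-down stays open over 1.3 rad (x of gap in the frame of beam between -0.012 and 0.012 m and y of gap in the frame of beam between -0.006 and 0.006 m and z of gap in the frame of beam between -0.006 and 0.006 m and angle between the x axis of relay and the x axis of beam, either way round below 0.16 rad and angle between relay's own z axis and vertical below 0.16 rad and contact force between the fingers and relay above 1 N and contact force between relay and viewer below 0.1 N and contact force between relay and fixture below 0.1 N and linear speed of relay below 0.02 m/s and angular speed of relay below 0.2 rad/s and height (world z) of relay above 0.06 m and value of joint holddown above 1.3 rad); the arm keeps its last pose, push and grip.
It fails at once if the fingers touch the relay's coil, yoke or contact parts (contact force between the fingers and works above 0.3 N).
It fails at once if the viewer is touched (contact force between viewer and anything else above 1 N).
It fails at once if the dust cover is disturbed (distance of cover from where it was at the start of the episode above 0.012 m).
It fails at once if the relay in the foam pad is disturbed (distance of sample from where it was at the start of the episode above 0.012 m).
It fails at once if the screwdriver is disturbed (distance of driver from where it was at the start of the episode above 0.012 m).
It also fails if it takes over 59 s, if anything falls off the work surface, if the arm or the gripper's body presses on something with over 40 N, if the wrist force passes 120 N, or if a joint passes its speed limit or range.

## Robot

A 6-joint arm with a two-finger parallel gripper is mounted at the origin on the work surface. World frame = base frame: x ahead of the robot, y to its left, z up, the work surface at z = 0. Lengths are in m, angles in degrees, forces in N, time in s.
With the tool pointing down it reaches from about 0.325 to 0.9 m from the base axis. Payload 6.1 kg.
Tool frame: the origin (TCP) lies midway between the tips of the shut fingers; the grasp point (between the pads) lies 19 mm behind it (ctrl.grasp_offset is the z of the grasp point in the tool frame, in m); z points along the fingers, y is the line along which they close (so a half turn about z gives the same grasp; the last joint's range is limited). The gripper opens to 87 mm and grips with 3 to 60 N. Pads are 19 mm wide; open, the fingers measure 117 mm over their backs; the gripper's body (75 mm by 190 mm) begins 51 mm behind the grasp point.
Start: joints at [69.208, 12.628, 87.462, -0, 79.91, -7.225], TCP at [0.147, 0.608, 0.223] pointing down, gripper open.
Joint ranges: [-170.65, 170.65], [-52.31, 119.04], [5.05, 147.46], [-71.25, 251.25], [11.57, 151.72], [-153.62, 153.62]. Speed limits (degrees/s): [147.25, 147.25, 172.46, 180, 180, 180].

## Interface

Orientations are given as [roll, pitch, yaw] about the fixed x, y, z axes, in that order (R = Rz(yaw) Ry(pitch) Rx(roll)).
In Python, from rig import ctrl gives the robot as it stands.
- The arm moves only by the tool servo_tool, never from a script. Its argument "steps" is a list of rows, each an object with "travel": the shift along the tool's x, y, z in units of 25 mm (1.0 is 25 mm), a list of three; "turn": the turn, a rotation vector about the tool's x, y, z in units of 8 degrees (1.0 is 8 degrees), a list of three; "hand": the opening, from 0 (shut) to 1 (fully open). In form: [{"travel": [dx, dy, dz], "turn": [rx, ry, rz], "hand": hand}, ...]. A call has exactly 5 rows; each row shifts and turns the commanded pose from where the row before left it, along the tool's axes as they then stand; what a row does not reach is not made up. A row lasts 1/10 s, in which the tool goes at most 50 mm and 8.59 degrees, less where a joint would pass 70% of its speed; a pose out of reach is approached as far as the arm can. A call is refused whole if a number of a shift passes 1 or a number of a turn 1, either way. A call with a gripper value outside its range is refused whole. The fingers move at their own pace and stop on an object; "squeeze" is the grip in N (left out, the last holds). Time passes only in rows, so rows that do not move let the fingers close, or fill a call up. It gives the time, the measured TCP pose, the force, the opening and the grip force at its end, in the units of the state.
- ctrl.state(): the state, without advancing time (a new reading comes with each control period).
- ctrl.get_image(name): name is "scene" or "top"; returns a dict with "img" (400x640x3 uint8, red, green, blue), "K" (3x3 intrinsics, pixels), "extrinsics" (4x4, takes a point from camera to world coordinates). Camera axes: x right, y down, z forward; pixel columns grow to the right and rows downward; lengths in m; the calibration is good to about 2 mm. A picture is of the moment at which its call begins. There is no depth.
- ctrl.sign_off(): hands the job in; it is judged then, once.
The state is a dict: "t": time; "q": joint angles; "joint_velocities": joint speeds; "tau": joint torques, N m; "ee_pos": TCP position; "tool_rot": TCP orientation; "contact_force": force on the tool from outside, world axes, zero at the start; "torque": the same for the moment, N m; "finger_gap": finger opening in m; "finger_force": force on a finger pad.
Only numpy, scipy, OpenCV 4.12 (cv2) and the standard library are available. Lean on these libraries where they do the work, as an engineer would, in place of code of your own. Each camera call takes 0.05 s, during which the arm holds its last target. There are 200 camera calls.

## Working session

There is one attempt and no reset: what is moved stays moved. The work goes in short steps, Python scripts to look and compute and a tool call to move; the robot and the scene stay as the last step left them, time stands still between calls to the robot, and variables do not carry over. Pictures are saved under pics/ and viewed, at most 10 in all, crops included, and the job is handed in when it is done.

Besides the shell and the picture viewer there is one more tool, called by a JSON object that holds its "name" and its "arguments", one argument or row to a line. servo_tool: Moves the arm, as the interface text tells. Its arguments: {"type":"object","properties":{"steps":{"type":"array","items":{"type":"object","properties":{"travel":{"type":"array","items":{"type":"number"}},"turn":{"type":"array","items":{"type":"number"}},"hand":{"type":"number"}}}},"squeeze":{"type":"number"}},"required":["steps"]}

```bash
mkdir -p pics; python3 - <<'E'
from rig import ctrl
import cv2,numpy as np
for n in ("scene","top"):
    d=ctrl.get_image(n); cv2.imwrite(f"pics/{n}0.png",d["img"][:,:,::-1]); print(n,d["K"].round(1).tolist(),d["extrinsics"].round(4).tolist())
    np.savez(f"{n}.npz",K=d["K"],E=d["extrinsics"])
s=ctrl.state();print(s, ctrl.grasp_offset)
E
```

```text
scene [[417.7, 0.0, 311.6], [0.0, 417.7, 192.9], [0.0, 0.0, 1.0]] [[0.4659, 0.6137, -0.6374, 1.0419], [0.8848, -0.3314, 0.3276, -0.2922], [-0.0102, -0.7166, -0.6974, 0.6943], [0.0, 0.0, 0.0, 1.0]]
top [[503.9, 0.0, 317.7], [0.0, 503.9, 202.5], [0.0, 0.0, 1.0]] [[0.0248, -0.9852, 0.1697, 0.3003], [-0.9995, -0.0276, -0.0142, -0.0085], [0.0186, -0.1693, -0.9854, 1.2791], [0.0, 0.0, 0.0, 1.0]]
{'t': 0.1, 'q': array([ 6.92077660e+01,  1.26716032e+01,  8.75205798e+01, -4.98858722e-04,
        7.99101898e+01, -7.22489846e+00]), 'joint_velocities': array([ 0.07514605, -0.10157594, -0.29513634,  0.04947202, -0.12593126,
       -0.02274467]), 'tau': array([ 1.17837903e-03, -4.95937800e+01, -3.88525772e+01,  7.01262639e-02,
        5.13131940e-02,  1.18669942e-05]), 'ee_pos': array([0.14641858, 0.60701956, 0.22152448]), 'tool_rot': array([-1.79898378e+02, -1.23877563e-02,  1.66432741e+02]), 'contact_force': array([0.83985393, 0.65791068, 0.82330916]), 'torque': array([ 0.00067748,  0.03238026, -0.03589332]), 'finger_force': 0.0, 'finger_gap': 0.08729678736341352} -0.0187
```

View pics/scene0.png

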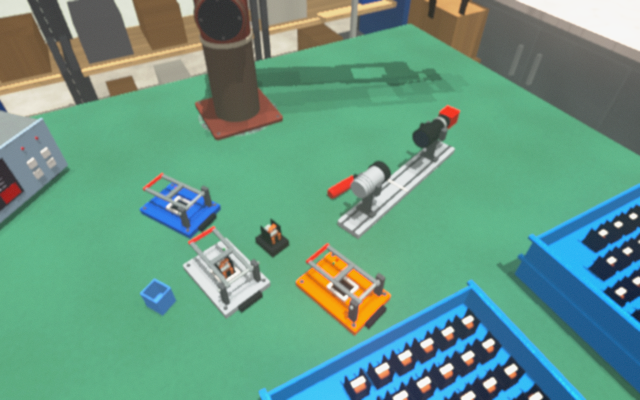

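View pics/top0.png

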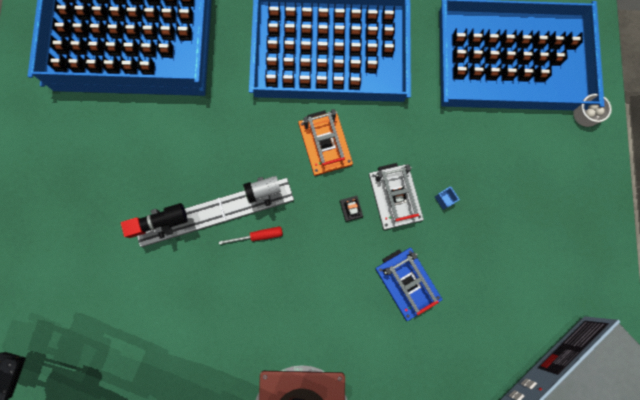

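The scene view shows the aluminium fixture at about (226,270), the cover at (158,296), the sample at (272,237) and the viewer running from (365,200) to (440,125). In the top view the fixture is at (397,197) with the bar at its near end, and the viewer runs from (285,190) to (130,230). I'll enlarge both.

```bash
python3 - <<'E'
import cv2,numpy as np
t=cv2.imread("pics/top0.png");s=cv2.imread("pics/scene0.png")
a=cv2.resize(t[155:240,335:465],None,fx=6,fy=6,interpolation=cv2.INTER_CUBIC)
b=cv2.resize(s[220:320,140:300],None,fx=5,fy=5,interpolation=cv2.INTER_CUBIC)
c=cv2.resize(t[165:255,110:310],None,fx=4,fy=4,interpolation=cv2.INTER_CUBIC)
cv2.imwrite("pics/a.png",a);cv2.imwrite("pics/b.png",b);cv2.imwrite("pics/c.png",c)
E
```

```text
(no output)
```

View pics/a.png

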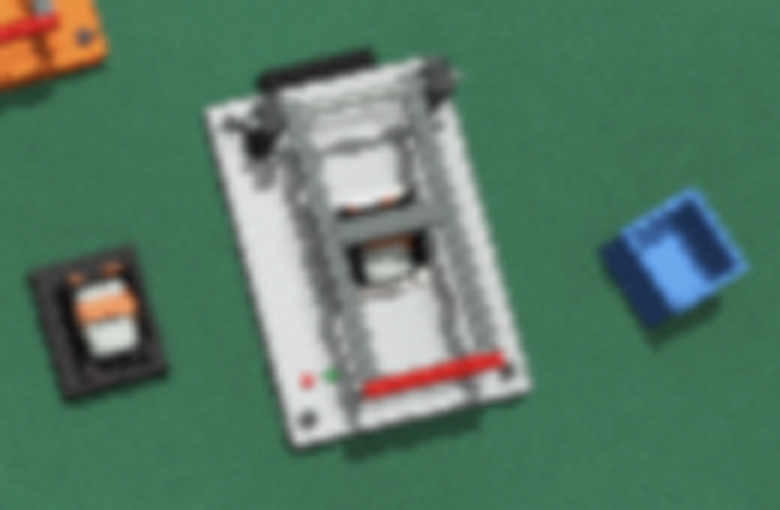

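View pics/b.png

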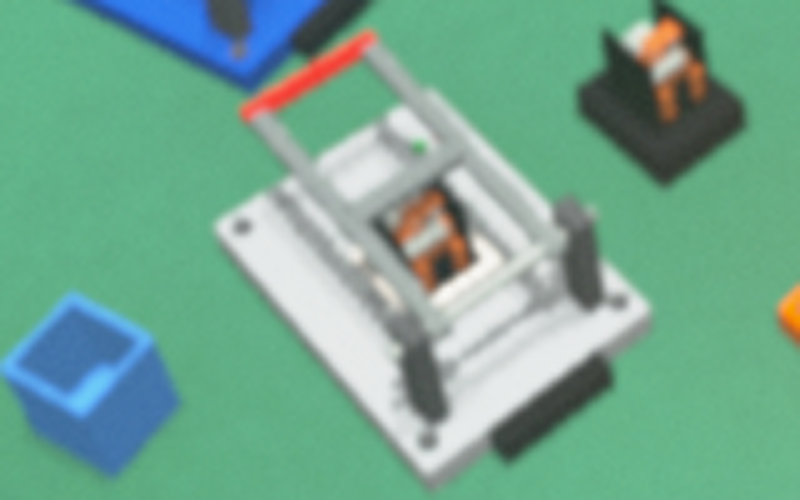

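View pics/c.png

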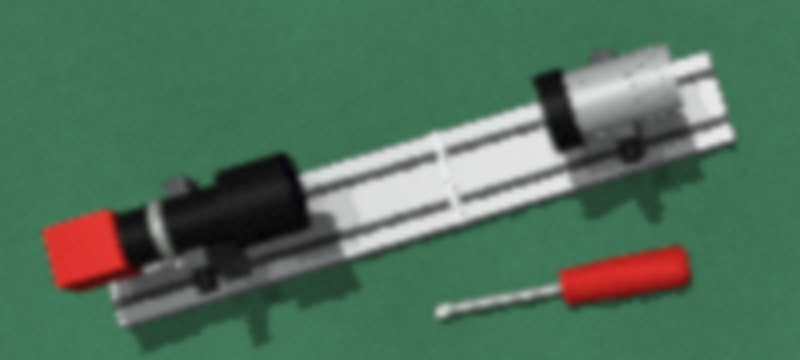

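Crop a (top view) shows the plate corners at (207,108), (297,435), (530,383) and the bar from (365,388) to (505,358). Crop b (scene view) shows corners at (215,226), (432,478), (650,308), and the bar from (245,110) to (372,40). Crop c shows the viewer's white line from (437,133) to (462,215), rail corners at (710,53) and (735,140), the lamp front at x≈545–570 and the lens front at x≈300.

```bash
python3 - <<'E'
import cv2
s=cv2.imread("pics/scene0.png")
cv2.imwrite("pics/d.png",cv2.resize(s[100:240,320:470],None,fx=4,fy=4,interpolation=cv2.INTER_CUBIC))
E
```

```text
(no output)
```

View pics/d.png

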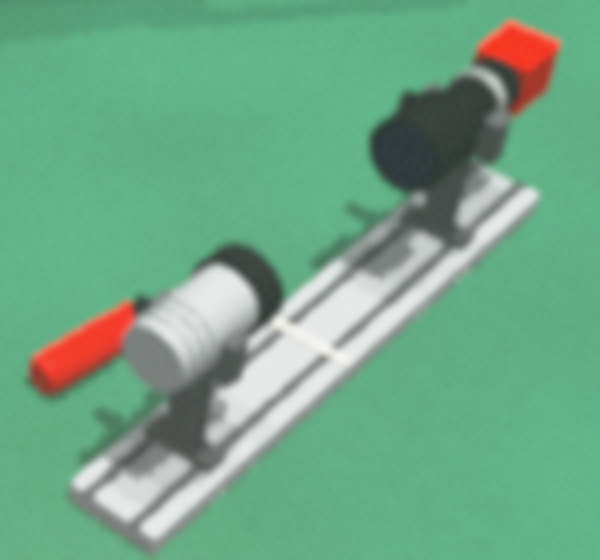

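Crop d shows the white line from (275,320) to (350,360), the rail's lamp-end corners at (72,490) and (152,538), the lens-end corner at (538,192) and the lens front centre at (405,158).

```bash
cat > h.py <<'E'
import numpy as np
from scipy.optimize import least_squares
C={n:(np.load(n+".npz")["K"],np.linalg.inv(np.load(n+".npz")["E"])) for n in("scene","top")}
def proj(n,p):
    K,T=C[n]; v=K@(T[:3,:3]@p+T[:3,3]); return v[:2]/v[2]
crop={"a":("top",6,335,155),"b":("scene",5,140,220),"c":("top",4,110,165),"d":("scene",4,320,100)}
def px(c,u,v):
    n,s,x,y=crop[c]; return n,np.array([(u+.5)/s-.5+x,(v+.5)/s-.5+y])
def pose(x,y,yaw,p):
    c,s=np.cos(yaw),np.sin(yaw); return np.array([x+c*p[0]-s*p[1],y+s*p[0]+c*p[1],p[2]])
E
python3 - <<'E'
from h import *
def fix(q):
    x,y,w,off,th,bl=q; X1,X0=off+.075,off-.075
    P=lambda a,b,z:(a,b,z)
    bx,bz=.055-.12*np.cos(th),.062+.12*np.sin(th)
    o=[("a",207,108,(X1,.052,.016)),("a",297,435,(X0,.052,.016)),("a",530,383,(X0,-.052,.016)),
    ("b",215,226,(X0,-.052,.016)),("b",432,475,(X1,-.052,.016)),("b",650,308,(X1,.052,.016)),
    ("a",365,388,(bx,bl,bz)),("a",505,358,(bx,-bl,bz)),("b",245,110,(bx,-bl,bz)),("b",372,40,(bx,bl,bz))]
    return [(c,u,v,pose(x,y,w,p)) for c,u,v,p in o]
def vw(q):
    x,y,w,L=q
    o=[("c",437,133,(0,-.03,.016)),("c",462,215,(0,.03,.016)),("d",275,320,(0,.03,.016)),("d",350,360,(0,-.03,.016)),
    ("c",710,53,(-L,-.03,.016)),("c",735,140,(-L,.03,.016)),("d",72,490,(-L,.03,.016)),("d",152,538,(-L,-.03,.016)),("d",538,192,(.4-L,-.03,.016)),("d",405,158,(.075,0,.110))]
    return [(c,u,v,pose(x,y,w,p)) for c,u,v,p in o]
def res(q,m):
    r=[]
    for c,u,v,P in m(q):
        n,t=px(c,u,v); r+=list(proj(n,P)-t)
    return np.array(r)
for m,q0 in((fix,[.68,-.16,-.2,0,.2,.027]),(vw,[.65,.2,1.8,.2])):
    s=least_squares(res,q0,args=(m,),loss="soft_l1"); print(s.x.round(4),"deg",np.degrees(s.x[2]).round(2)); print(res(s.x,m).reshape(-1,2).round(2).tolist())
    if m is fix:
        f=s.x
        for nm,p in(("bar",(.055-.12*np.cos(f[4]),0,.062+.12*np.sin(f[4]))),("hinge",(.055,0,.062)),("relaytop",(0,0,.056))):
            P=pose(*f[:3],p);print(nm,P.round(4),proj("top",P).round(1),proj("scene",P).round(1))
E
```

```text
[ 0.5402 -0.2257  0.2644  0.001   0.1253  0.0283] deg 15.15
[[-0.47, -0.1], [-0.43, 1.7], [0.21, 0.78], [-0.32, 0.52], [-0.49, 0.69], [1.09, 0.31], [0.35, 0.26], [-0.46, -0.19], [0.13, 0.68], [-0.03, -0.84]]
bar [ 0.4784 -0.2425  0.077 ] [407.  216.8] [201.6 234.4]
hinge [ 0.5933 -0.2114  0.062 ] [393.1 171.5] [238.9 276.6]
relaytop [ 0.5402 -0.2257  0.056 ] [398.5 193.1] [222.1 260.6]
[0.494  0.2157 1.9014 0.181 ] deg 108.94
[[-0.37, 0.11], [-0.19, 1.98], [-2.22, -0.31], [0.04, 1.45], [-0.32, -0.6], [0.3, -0.34], [-0.78, -1.61], [0.8, 0.79], [0.78, 0.5], [-0.09, -0.18]]
```

{"name": "servo_tool", "arguments": {
  "steps": [
    {"travel":[0,0,0],"turn":[0,0,0.766],"hand":1},
    {"travel":[0,0,0],"turn":[0,0,0.766],"hand":1},
    {"travel":[0,0,0],"turn":[0,0,0.766],"hand":1},
    {"travel":[0,0,0],"turn":[0,0,0.766],"hand":1},
    {"travel":[0,0,0],"turn":[0,0,0.766],"hand":1}
  ]
}}

```text
t: 0.6
ee_pos: [0.1465, 0.6072, 0.2219]
tool_rot: [-179.9, 0.0, 135.5]
contact_force: [0.6, 0.5, -0.6]
finger_gap: 0.0873
finger_force: 0.0
```

{"name": "servo_tool", "arguments": {
  "steps": [
    {"travel":[0,0,0],"turn":[0,0,0.766],"hand":1},
    {"travel":[0,0,0],"turn":[0,0,0.766],"hand":1},
    {"travel":[0,0,0],"turn":[0,0,0.766],"hand":1},
    {"travel":[0,0,0],"turn":[0,0,0.766],"hand":1},
    {"travel":[0,0,0],"turn":[0,0,0.766],"hand":1}
  ]
}}

```text
t: 1.1
ee_pos: [0.1465, 0.6072, 0.2219]
tool_rot: [-180.0, 0.1, 104.9]
contact_force: [0.3, 0.2, 0.9]
finger_gap: 0.0868
finger_force: 0.0
```

{"name": "servo_tool", "arguments": {
  "steps": [
    {"travel":[-0.9,0.21,0],"turn":[0,0,0],"hand":1},
    {"travel":[-0.9,0.21,0],"turn":[0,0,0],"hand":1},
    {"travel":[-0.9,0.21,0],"turn":[0,0,0],"hand":1},
    {"travel":[-0.9,0.21,0],"turn":[0,0,0],"hand":1},
    {"travel":[-0.9,0.21,0],"turn":[0,0,0],"hand":1}
  ]
}}

```text
t: 1.6
ee_pos: [0.2015, 0.5047, 0.222]
tool_rot: [-180.0, 0.0, 105.2]
contact_force: [0.4, 0.3, 0.1]
finger_gap: 0.0868
finger_force: 0.0
```

{"name": "servo_tool", "arguments": {
  "steps": [
    {"travel":[-0.9,0.21,0],"turn":[0,0,0],"hand":1},
    {"travel":[-0.9,0.21,0],"turn":[0,0,0],"hand":1},
    {"travel":[-0.9,0.21,0],"turn":[0,0,0],"hand":1},
    {"travel":[-0.9,0.21,0],"turn":[0,0,0],"hand":1},
    {"travel":[-0.9,0.21,0],"turn":[0,0,0],"hand":1}
  ]
}}

```text
t: 2.1
ee_pos: [0.2562, 0.403, 0.2221]
tool_rot: [-180.0, 0.0, 105.2]
contact_force: [-0.2, 0.6, -0.3]
finger_gap: 0.0867
finger_force: 0.0
```

{"name": "servo_tool", "arguments": {
  "steps": [
    {"travel":[-0.9,0.21,0],"turn":[0,0,0],"hand":1},
    {"travel":[-0.9,0.21,0],"turn":[0,0,0],"hand":1},
    {"travel":[-0.9,0.21,0],"turn":[0,0,0],"hand":1},
    {"travel":[-0.9,0.21,0],"turn":[0,0,0],"hand":1},
    {"travel":[-0.9,0.21,0],"turn":[0,0,0],"hand":1}
  ]
}}

```text
t: 2.6
ee_pos: [0.3109, 0.3014, 0.2222]
tool_rot: [-180.0, 0.0, 105.2]
contact_force: [0.3, -0.5, 0.2]
finger_gap: 0.087
finger_force: 0.0
```

{"name": "servo_tool", "arguments": {
  "steps": [
    {"travel":[-0.9,0.21,0],"turn":[0,0,0],"hand":1},
    {"travel":[-0.9,0.21,0],"turn":[0,0,0],"hand":1},
    {"travel":[-0.9,0.21,0],"turn":[0,0,0],"hand":1},
    {"travel":[-0.9,0.21,0],"turn":[0,0,0],"hand":1},
    {"travel":[-0.9,0.21,0],"turn":[0,0,0],"hand":1}
  ]
}}

```text
t: 3.1
ee_pos: [0.3656, 0.1997, 0.2222]
tool_rot: [-180.0, 0.0, 105.2]
contact_force: [0.0, -0.4, 0.2]
finger_gap: 0.0868
finger_force: 0.0
```

```bash
python3 - <<'E'
from h import *
def vw(q):
    x,y,w,L,h1=q
    o=[("c",437,133,(0,-h1,.016)),("d",350,360,(0,-h1,.016)),
    ("c",710,53,(-L,-.03,.016)),("c",735,140,(-L,.03,.016)),("d",72,490,(-L,.03,.016)),("d",152,538,(-L,-.03,.016)),("d",538,192,(.4-L,-.03,.016)),("d",405,158,(.075,0,.110)),
    ("c",294,189,(.075,0,.110)),("c",546,114,(-.075,0,.110))]
    return [(c,u,v,pose(x,y,w,p)) for c,u,v,p in o]
def res(q,m):
    r=[]
    for c,u,v,P in m(q):
        n,t=px(c,u,v); r+=list(proj(n,P)-t)
    return np.array(r)
s=least_squares(res,[.49,.2157,1.9,.18,.03],args=(vw,),loss="soft_l1"); print(s.x.round(4),"deg",np.degrees(s.x[2]).round(2)); print(res(s.x,vw).reshape(-1,2).round(2).tolist())
E
```

```text
[0.4938 0.2158 1.9014 0.1811 0.0295] deg 108.94
[[-0.35, 0.38], [-0.18, 1.27], [-0.31, -0.51], [0.31, -0.26], [-0.84, -1.67], [0.74, 0.73], [0.72, 0.46], [-0.14, -0.25], [0.7, 0.52], [-0.42, 0.48]]
```

{"name": "servo_tool", "arguments": {
  "steps": [
    {"travel":[-0.91,-0.013,0],"turn":[0,0,0],"hand":0.8},
    {"travel":[-0.91,-0.013,0],"turn":[0,0,0],"hand":0.6},
    {"travel":[-0.91,-0.013,0],"turn":[0,0,0],"hand":0.5},
    {"travel":[-0.91,-0.013,0],"turn":[0,0,0],"hand":0.5},
    {"travel":[-0.91,-0.013,0],"turn":[0,0,0],"hand":0.5}
  ]
}}

```text
t: 3.6
ee_pos: [0.3936, 0.0895, 0.2222]
tool_rot: [-180.0, -0.0, 105.2]
contact_force: [0.4, 0.0, 0.2]
finger_gap: 0.0553
finger_force: 0.0
```

{"name": "servo_tool", "arguments": {
  "steps": [
    {"travel":[-0.91,-0.013,0],"turn":[0,0,0],"hand":0.5},
    {"travel":[-0.91,-0.013,0],"turn":[0,0,0],"hand":0.5},
    {"travel":[-0.91,-0.013,0],"turn":[0,0,0],"hand":0.5},
    {"travel":[-0.91,-0.013,0],"turn":[0,0,0],"hand":0.5},
    {"travel":[-0.91,-0.013,0],"turn":[0,0,0],"hand":0.5}
  ]
}}

```text
t: 4.1
ee_pos: [0.4218, -0.0207, 0.2222]
tool_rot: [-180.0, -0.0, 105.1]
contact_force: [-0.4, 0.5, 0.8]
finger_gap: 0.0436
finger_force: 0.0
```

{"name": "servo_tool", "arguments": {
  "steps": [
    {"travel":[-0.91,-0.013,0],"turn":[0,0,0],"hand":0.5},
    {"travel":[-0.91,-0.013,0],"turn":[0,0,0],"hand":0.5},
    {"travel":[-0.91,-0.013,0],"turn":[0,0,0],"hand":0.5},
    {"travel":[-0.91,-0.013,0],"turn":[0,0,0],"hand":0.5},
    {"travel":[-0.91,-0.013,0],"turn":[0,0,0],"hand":0.5}
  ]
}}

```text
t: 4.6
ee_pos: [0.4499, -0.1308, 0.2221]
tool_rot: [-180.0, -0.0, 105.1]
contact_force: [1.5, -0.6, 0.2]
finger_gap: 0.0434
finger_force: 0.0
```

{"name": "servo_tool", "arguments": {
  "steps": [
    {"travel":[-0.91,-0.013,0.4],"turn":[0,0,0],"hand":0.5},
    {"travel":[-0.91,-0.013,0.8],"turn":[0,0,0],"hand":0.5},
    {"travel":[-0.91,-0.013,0.8],"turn":[0,0,0],"hand":0.5},
    {"travel":[-0.91,-0.013,0.8],"turn":[0,0,0],"hand":0.5},
    {"travel":[-0.91,-0.013,0.6],"turn":[0,0,0],"hand":0.5}
  ]
}}

```text
t: 5.1
ee_pos: [0.4776, -0.2406, 0.1356]
tool_rot: [-179.9, -0.1, 105.1]
contact_force: [-0.1, -0.3, 0.5]
finger_gap: 0.0434
finger_force: 0.0
```

```bash
python3 - <<'E'
from rig import ctrl
import cv2,numpy as np
from h import *
ims=[]
for n in ("scene","top"):
    d=ctrl.get_image(n)["img"][:,:,::-1]; p=proj(n,np.array([.4784,-.2425,.077])); u,v=p.round().astype(int); print(n,p.round(1))
    ims.append(cv2.resize(d[v-50:v+50,u-50:u+50],None,fx=4,fy=4,interpolation=cv2.INTER_CUBIC))
cv2.imwrite("pics/e.png",np.hstack(ims)); s=ctrl.state(); print(s["ee_pos"],s["tool_rot"])
E
```

```text
scene [201.6 234.4]
top [407.  216.8]
[ 0.47682924 -0.24136645  0.13456568] [-1.79814422e+02 -1.70988023e-01  1.05030591e+02]
```

View pics/e.png

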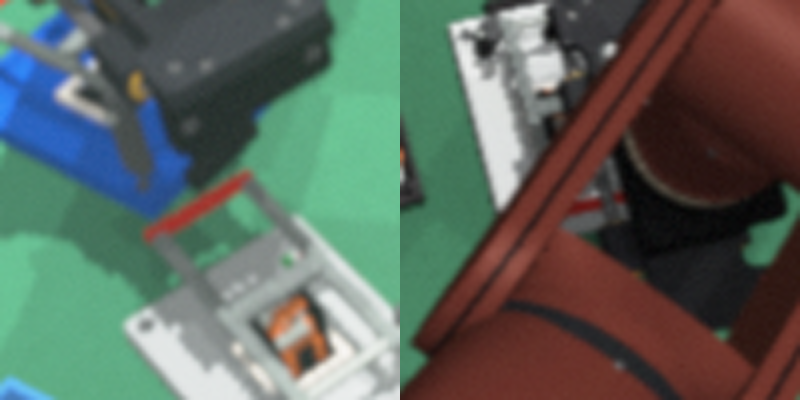

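The e crop shows the open fingers just above the red bar (145–250, 175–235) with nothing in the way. I'll go down and grip the bar.

{"name": "servo_tool", "arguments": {
  "steps": [
    {"travel":[-0.06,0.05,0.75],"turn":[0,0,0],"hand":0.5},
    {"travel":[0,0,0.75],"turn":[0,0,0],"hand":0.5},
    {"travel":[0,0,0.75],"turn":[0,0,0],"hand":0.5},
    {"travel":[0,0,0.75],"turn":[0,0,0],"hand":0.5},
    {"travel":[0,0,0],"turn":[0,0,0],"hand":0.4}
  ],
  "squeeze": 8
}}

```text
t: 5.7
ee_pos: [0.4778, -0.2394, 0.0601]
tool_rot: [-179.8, -0.3, 105.2]
contact_force: [-0.9, 0.6, 0.7]
finger_gap: 0.0407
finger_force: 0.0
```

{"name": "servo_tool", "arguments": {
  "steps": [
    {"travel":[0,0,0],"turn":[0,0,0],"hand":0.3},
    {"travel":[0,0,0],"turn":[0,0,0],"hand":0.2},
    {"travel":[0,0,0],"turn":[0,0,0],"hand":0.1},
    {"travel":[0,0,0],"turn":[0,0,0],"hand":0},
    {"travel":[0,0,0],"turn":[0,0,0],"hand":0}
  ]
}}

```text
t: 6.2
ee_pos: [0.4772, -0.2425, 0.0625]
tool_rot: [-179.7, 0.0, 105.2]
contact_force: [-11.0, -5.8, 0.7]
finger_gap: 0.0075
finger_force: 8.0
```

{"name": "servo_tool", "arguments": {
  "steps": [
    {"travel":[0,0.0,-0.402],"turn":[0,0,0],"hand":0},
    {"travel":[0,0.109,-0.418],"turn":[0,0,0],"hand":0},
    {"travel":[0,0.146,-0.407],"turn":[0,0,0],"hand":0},
    {"travel":[0,0.182,-0.392],"turn":[0,0,0],"hand":0},
    {"travel":[0,0.216,-0.373],"turn":[0,0,0],"hand":0}
  ]
}}

```text
t: 6.7
ee_pos: [0.4918, -0.2386, 0.1125]
tool_rot: [-179.5, -0.0, 105.1]
contact_force: [-16.1, -4.2, 5.5]
finger_gap: 0.009
finger_force: 8.0
```

{"name": "servo_tool", "arguments": {
  "steps": [
    {"travel":[0,0.19,-0.353],"turn":[0,0,0],"hand":0},
    {"travel":[0,0.22,-0.329],"turn":[0,0,0],"hand":0},
    {"travel":[0,0.308,-0.302],"turn":[0,0,0],"hand":0},
    {"travel":[0,0.335,-0.274],"turn":[0,0,0],"hand":0},
    {"travel":[0,0.357,-0.242],"turn":[0,0,0],"hand":0}
  ]
}}

```text
t: 7.2
ee_pos: [0.5282, -0.2294, 0.1521]
tool_rot: [-179.8, 0.1, 105.1]
contact_force: [-8.3, -1.4, 10.4]
finger_gap: 0.0076
finger_force: 8.0
```

```bash
python3 - <<'E'
from rig import ctrl
import cv2
d=ctrl.get_image("scene")["img"][:,:,::-1]
cv2.imwrite("pics/f.png",cv2.resize(d[150:320,130:330],None,fx=3,fy=3,interpolation=cv2.INTER_CUBIC))
E
```

```text
(no output)
```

View pics/f.png

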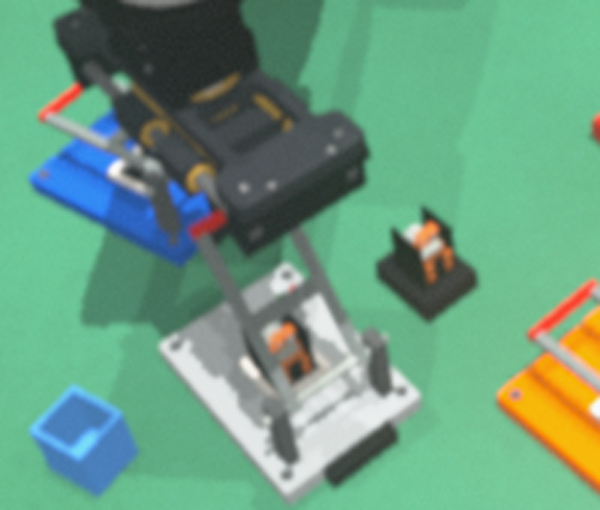

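Crop f shows the frame about 1 rad open, with the bar (215,222) still between the fingers. I'll continue the arc.

{"name": "servo_tool", "arguments": {
  "steps": [
    {"travel":[0,0.378,-0.18],"turn":[0,0,0],"hand":0},
    {"travel":[0,0.395,-0.15],"turn":[0,0,0],"hand":0},
    {"travel":[0,0.409,-0.13],"turn":[0,0,0],"hand":0},
    {"travel":[0,0.42,-0.101],"turn":[0,0,0],"hand":0},
    {"travel":[0,0.427,-0.062],"turn":[0,0,0],"hand":0}
  ]
}}

```text
t: 7.75
ee_pos: [0.5797, -0.2158, 0.1684]
tool_rot: [179.9, 0.2, 105.1]
contact_force: [-1.3, -1.0, 5.7]
finger_gap: 0.0076
finger_force: 8.0
```

{"name": "servo_tool", "arguments": {
  "steps": [
    {"travel":[0,0.431,-0.024],"turn":[0,0,0],"hand":0},
    {"travel":[0,0.432,0.014],"turn":[0,0,0],"hand":0},
    {"travel":[0,0.429,0.054],"turn":[0,0,0],"hand":0},
    {"travel":[0,0.422,0.092],"turn":[0,0,0],"hand":0},
    {"travel":[0,0.322,0.097],"turn":[0,0,0],"hand":0}
  ]
}}

```text
t: 8.25
ee_pos: [0.6296, -0.2024, 0.1613]
tool_rot: [179.8, 0.2, 105.1]
contact_force: [0.1, -4.1, 4.0]
finger_gap: 0.0077
finger_force: 8.0
```

{"name": "servo_tool", "arguments": {
  "steps": [
    {"travel":[0,0,0],"turn":[0,0,0],"hand":0.15},
    {"travel":[0,0,0],"turn":[0,0,0],"hand":0.3},
    {"travel":[0,0,0],"turn":[0,0,0],"hand":0.4},
    {"travel":[0,0,-0.5],"turn":[0,0,0],"hand":0.4},
    {"travel":[0,0,-1],"turn":[0,0,0],"hand":0.4}
  ]
}}

```text
t: 8.75
ee_pos: [0.6257, -0.2005, 0.1951]
tool_rot: [-179.7, -0.2, 105.1]
contact_force: [0.6, 0.2, 0.1]
finger_gap: 0.0324
finger_force: 0.0
```

{"name": "servo_tool", "arguments": {
  "steps": [
    {"travel":[0,0,-1],"turn":[0,0,0],"hand":0.5},
    {"travel":[0,0,-1],"turn":[0,0,0],"hand":0.6},
    {"travel":[0,-0.74,0],"turn":[0,0,0.75],"hand":0.7},
    {"travel":[0.02,0,0],"turn":[0,0,0.75],"hand":0.7},
    {"travel":[0,0,0],"turn":[0,0,0.75],"hand":0.7}
  ]
}}

```text
t: 9.25
ee_pos: [0.6094, -0.2058, 0.2486]
tool_rot: [179.9, 0.0, 86.9]
contact_force: [-0.2, 0.5, 0.5]
finger_gap: 0.0594
finger_force: 0.0
```

{"name": "servo_tool", "arguments": {
  "steps": [
    {"travel":[0,0,0],"turn":[0,0,0.75],"hand":0.7},
    {"travel":[0,0,0],"turn":[0,0,0.75],"hand":0.7},
    {"travel":[0,0,0],"turn":[0,0,0.75],"hand":0.7},
    {"travel":[0,0,0],"turn":[0,0,0.75],"hand":0.7},
    {"travel":[0,0,0],"turn":[0,0,0.75],"hand":0.7}
  ]
}}

```text
t: 9.75
ee_pos: [0.6095, -0.2056, 0.2481]
tool_rot: [180.0, -0.0, 56.9]
contact_force: [-0.3, 0.5, 0.6]
finger_gap: 0.0611
finger_force: 0.0
```

{"name": "servo_tool", "arguments": {
  "steps": [
    {"travel":[0,0,0],"turn":[0,0,0.75],"hand":0.7},
    {"travel":[0,0,0],"turn":[0,0,0.75],"hand":0.7},
    {"travel":[0,0,0],"turn":[0,0,0.75],"hand":0.7},
    {"travel":[0,0,0],"turn":[0,0,0.75],"hand":0.7},
    {"travel":[0,0,0],"turn":[0,0,0.75],"hand":0.7}
  ]
}}

```text
t: 10.25
ee_pos: [0.6095, -0.2057, 0.248]
tool_rot: [180.0, -0.0, 26.9]
contact_force: [-0.4, 0.1, -0.1]
finger_gap: 0.0612
finger_force: 0.0
```

{"name": "servo_tool", "arguments": {
  "steps": [
    {"travel":[0,0,0],"turn":[0,0,0.75],"hand":0.7},
    {"travel":[0,0,0],"turn":[0,0,0.75],"hand":0.7},
    {"travel":[0,0,0],"turn":[0,0,0],"hand":0.7},
    {"travel":[0,0,0],"turn":[0,0,0],"hand":0.7},
    {"travel":[0,0,0],"turn":[0,0,0],"hand":0.7}
  ]
}}

```text
t: 10.75
ee_pos: [0.6097, -0.2056, 0.2474]
tool_rot: [180.0, -0.0, 15.3]
contact_force: [-0.7, 0.1, -0.3]
finger_gap: 0.0609
finger_force: 0.0
```

```bash
python3 - <<'E'
from rig import ctrl
import cv2,numpy as np
ims=[]
for n,(u,v) in (("scene",(225,265)),("top",(398,190))):
    d=ctrl.get_image(n)["img"][:,:,::-1]
    ims.append(cv2.resize(d[v-33:v+33,u-33:u+33],None,fx=6,fy=6,interpolation=cv2.INTER_CUBIC))
cv2.imwrite("pics/g.png",np.hstack(ims))
E
```

```text
(no output)
```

View pics/g.png

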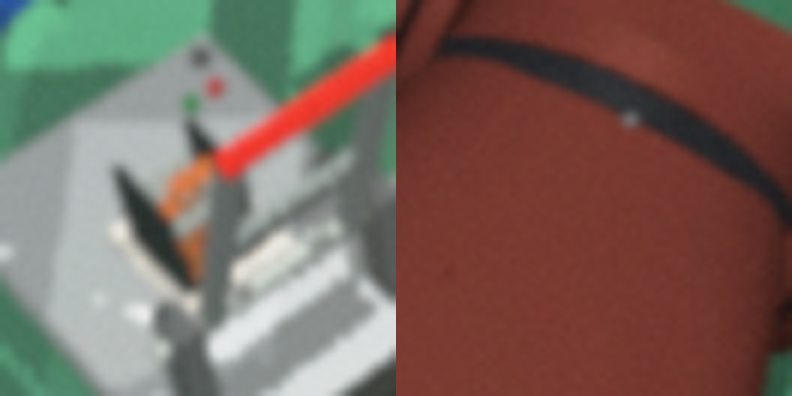

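Crop g shows the frame leaning back, open, and the relay exposed. The −y flange's top rear corner is at about (115,165) and the +y flange's at about (188,118). I'll check these against the model.

```bash
python3 - <<'E'
from h import *
f=(.5402,-.2257,.2644)
for p in [(-.015,-.015,.056),(-.015,.015,.056),(.015,-.015,.022),(.015,-.015,.056)]:
    P=pose(*f,p); q=proj("scene",P); print(p,P.round(4),"g",((q-[192,232]+.5)*6-.5).round(0), "a",((proj("top",P)-[335,155]+.5)*6-.5).round(0))
E
```

```text
(-0.015, -0.015, 0.056) [ 0.5296 -0.2441  0.056 ] g [117. 172.] a [428. 257.]
(-0.015, 0.015, 0.056) [ 0.5218 -0.2151  0.056 ] g [196. 120.] a [358. 274.]
(0.015, -0.015, 0.022) [ 0.5586 -0.2363  0.022 ] g [188. 293.] a [394. 204.]
(0.015, -0.015, 0.056) [ 0.5586 -0.2363  0.056 ] g [170. 230.] a [409. 188.]
```

{"name": "servo_tool", "arguments": {
  "steps": [
    {"travel":[-0.72,0.05,0],"turn":[0,0,0],"hand":0.7},
    {"travel":[-0.72,0,0],"turn":[0,0,0],"hand":0.7},
    {"travel":[-0.72,0,0],"turn":[0,0,0],"hand":0.7},
    {"travel":[-0.73,0,0],"turn":[0,0,0],"hand":0.7},
    {"travel":[0,0,0],"turn":[0,0,0],"hand":0.7}
  ]
}}

```text
t: 11.35
ee_pos: [0.539, -0.2263, 0.2473]
tool_rot: [180.0, 0.0, 15.1]
contact_force: [0.1, 0.7, -0.0]
finger_gap: 0.0609
finger_force: 0.0
```

{"name": "servo_tool", "arguments": {
  "steps": [
    {"travel":[0,0,1],"turn":[0,0,0],"hand":0.7},
    {"travel":[0,0,1],"turn":[0,0,0],"hand":0.7},
    {"travel":[0,0,1],"turn":[0,0,0],"hand":0.7},
    {"travel":[0,0,1],"turn":[0,0,0],"hand":0.7},
    {"travel":[0,0,1],"turn":[0,0,0],"hand":0.7}
  ]
}}

```text
t: 11.85
ee_pos: [0.5411, -0.2255, 0.1212]
tool_rot: [180.0, -0.0, 15.2]
contact_force: [0.5, -0.6, 1.1]
finger_gap: 0.0608
finger_force: 0.0
```

{"name": "servo_tool", "arguments": {
  "steps": [
    {"travel":[0,0,0.8],"turn":[0,0,0],"hand":0.7},
    {"travel":[0,0,0],"turn":[0,0,0],"hand":0.7},
    {"travel":[0,0,0],"turn":[0,0,0],"hand":0.7},
    {"travel":[0,0,0],"turn":[0,0,0],"hand":0.7},
    {"travel":[0,0,0],"turn":[0,0,0],"hand":0.7}
  ]
}}

```text
t: 12.35
ee_pos: [0.5415, -0.2263, 0.1038]
tool_rot: [179.9, -0.1, 15.2]
contact_force: [0.2, -0.4, -0.0]
finger_gap: 0.0608
finger_force: 0.0
```

{"name": "servo_tool", "arguments": {
  "steps": [
    {"travel":[-0.04,0,0.8],"turn":[0,0,0],"hand":0.7},
    {"travel":[0,0,0.8],"turn":[0,0,0],"hand":0.7},
    {"travel":[0,0,0.8],"turn":[0,0,0],"hand":0.7},
    {"travel":[0,0,0.7],"turn":[0,0,0],"hand":0.7},
    {"travel":[0,0,0],"turn":[0,0,0],"hand":0.6}
  ],
  "squeeze": 10
}}

```text
t: 12.85
ee_pos: [0.538, -0.2252, 0.0229]
tool_rot: [-179.9, 0.1, 15.2]
contact_force: [0.1, -0.9, -0.2]
finger_gap: 0.0579
finger_force: 0.0
```

{"name": "servo_tool", "arguments": {
  "steps": [
    {"travel":[0,0,0],"turn":[0,0,0],"hand":0.5},
    {"travel":[0,0,0],"turn":[0,0,0],"hand":0.4},
    {"travel":[0,0,0],"turn":[0,0,0],"hand":0.3},
    {"travel":[0,0,0],"turn":[0,0,0],"hand":0.2},
    {"travel":[0,0,0],"turn":[0,0,0],"hand":0.2}
  ]
}}

```text
t: 13.35
ee_pos: [0.5402, -0.2265, 0.0258]
tool_rot: [179.9, -0.1, 15.2]
contact_force: [-1.5, -0.8, 4.1]
finger_gap: 0.0303
finger_force: 10.0
```

{"name": "servo_tool", "arguments": {
  "steps": [
    {"travel":[0,0,0],"turn":[0,0,0],"hand":0.2},
    {"travel":[0,0,-0.2],"turn":[0,0,0],"hand":0.2},
    {"travel":[0,0,-0.3],"turn":[0,0,0],"hand":0.2},
    {"travel":[0,0,-0.3],"turn":[0,0,0],"hand":0.2},
    {"travel":[0,0,-0.3],"turn":[0,0,0],"hand":0.2}
  ],
  "squeeze": 15
}}

```text
t: 13.85
ee_pos: [0.5393, -0.226, 0.0527]
tool_rot: [-180.0, 0.0, 15.2]
contact_force: [0.4, 0.3, -0.2]
finger_gap: 0.0298
finger_force: 15.0
```

{"name": "servo_tool", "arguments": {
  "steps": [
    {"travel":[0,0,-0.5],"turn":[0,0,0],"hand":0.2},
    {"travel":[0,0,-0.8],"turn":[0,0,0],"hand":0.2},
    {"travel":[0,0,-0.8],"turn":[0,0,0],"hand":0.2},
    {"travel":[0,0,-0.8],"turn":[0,0,0],"hand":0.2},
    {"travel":[0,0,-0.8],"turn":[0,0,0],"hand":0.2}
  ]
}}

```text
t: 14.35
ee_pos: [0.5394, -0.226, 0.1463]
tool_rot: [180.0, -0.0, 15.2]
contact_force: [0.6, 0.2, -0.6]
finger_gap: 0.0298
finger_force: 15.0
```

{"name": "servo_tool", "arguments": {
  "steps": [
    {"travel":[0,0,-0.8],"turn":[0,0,0],"hand":0.2},
    {"travel":[0,0,-0.8],"turn":[0,0,0],"hand":0.2},
    {"travel":[0,0,-0.8],"turn":[0,0,0],"hand":0.2},
    {"travel":[0,0,-0.8],"turn":[0,0,0],"hand":0.2},
    {"travel":[0,0,-0.5],"turn":[0,0,0],"hand":0.2}
  ]
}}

```text
t: 14.85
ee_pos: [0.54, -0.2263, 0.2399]
tool_rot: [179.9, -0.1, 15.2]
contact_force: [0.1, 0.1, -1.6]
finger_gap: 0.0301
finger_force: 15.0
```

{"name": "servo_tool", "arguments": {
  "steps": [
    {"travel":[0.07,-0.44,0],"turn":[0,0,0],"hand":0.2},
    {"travel":[0.143,-0.877,0],"turn":[0,0,0],"hand":0.2},
    {"travel":[0.143,-0.877,0],"turn":[0,0,0],"hand":0.2},
    {"travel":[0.143,-0.877,0],"turn":[0,0,0],"hand":0.2},
    {"travel":[0.143,-0.877,0],"turn":[0,0,0],"hand":0.2}
  ]
}}

```text
t: 15.35
ee_pos: [0.528, -0.1247, 0.2357]
tool_rot: [-179.9, 0.1, 15.2]
contact_force: [-0.6, -0.1, -0.5]
finger_gap: 0.0299
finger_force: 15.0
```

{"name": "servo_tool", "arguments": {
  "steps": [
    {"travel":[0.143,-0.877,0],"turn":[0,0,0],"hand":0.2},
    {"travel":[0.143,-0.877,0],"turn":[0,0,0],"hand":0.2},
    {"travel":[0.143,-0.877,0],"turn":[0,0,0],"hand":0.2},
    {"travel":[0.143,-0.877,0],"turn":[0,0,0],"hand":0.2},
    {"travel":[0.143,-0.877,0],"turn":[0,0,0],"hand":0.2}
  ]
}}

```text
t: 15.85
ee_pos: [0.5165, -0.0143, 0.2358]
tool_rot: [-179.9, 0.1, 15.2]
contact_force: [0.7, 0.7, -1.2]
finger_gap: 0.0296
finger_force: 15.0
```

{"name": "servo_tool", "arguments": {
  "steps": [
    {"travel":[0.143,-0.877,0],"turn":[0,0,0],"hand":0.2},
    {"travel":[0.143,-0.877,0],"turn":[0,0,0],"hand":0.2},
    {"travel":[0.143,-0.877,0],"turn":[0,0,0],"hand":0.2},
    {"travel":[0.143,-0.877,0],"turn":[0,0,0],"hand":0.2},
    {"travel":[0.143,-0.877,0],"turn":[0,0,0],"hand":0.2}
  ]
}}

```text
t: 16.35
ee_pos: [0.5049, 0.0959, 0.2358]
tool_rot: [-180.0, 0.1, 15.2]
contact_force: [0.8, -0.3, -1.0]
finger_gap: 0.0298
finger_force: 15.0
```

{"name": "servo_tool", "arguments": {
  "steps": [
    {"travel":[0.143,-0.877,0],"turn":[0,0,0],"hand":0.2},
    {"travel":[0.143,-0.877,0],"turn":[0,0,0],"hand":0.2},
    {"travel":[0.143,-0.877,0],"turn":[0,0,0],"hand":0.2},
    {"travel":[0.143,-0.877,0],"turn":[0,0,0],"hand":0.2},
    {"travel":[0.143,-0.877,0],"turn":[0,0,0],"hand":0.2}
  ]
}}

```text
t: 16.85
ee_pos: [0.4934, 0.2061, 0.2357]
tool_rot: [-180.0, 0.1, 15.2]
contact_force: [-0.1, 0.5, -1.0]
finger_gap: 0.0301
finger_force: 15.0
```

{"name": "servo_tool", "arguments": {
  "steps": [
    {"travel":[0.07,-0.437,0],"turn":[0,0,-0.3],"hand":0.2},
    {"travel":[0,0,0],"turn":[0,0,-0.75],"hand":0.2},
    {"travel":[0,0,0],"turn":[0,0,-0.8],"hand":0.2},
    {"travel":[0,0,0],"turn":[0,0,-0.8],"hand":0.2},
    {"travel":[0,0,0],"turn":[0,0,-0.8],"hand":0.2}
  ]
}}

```text
t: 17.35
ee_pos: [0.493, 0.2158, 0.2362]
tool_rot: [-180.0, 0.1, 43.1]
contact_force: [0.6, -0.6, -1.3]
finger_gap: 0.0299
finger_force: 15.0
```

{"name": "servo_tool", "arguments": {
  "steps": [
    {"travel":[0,0,0],"turn":[0,0,-0.8],"hand":0.2},
    {"travel":[0,0,0],"turn":[0,0,-0.8],"hand":0.2},
    {"travel":[0,0,0],"turn":[0,0,-0.8],"hand":0.2},
    {"travel":[0,0,0],"turn":[0,0,-0.8],"hand":0.2},
    {"travel":[0,0,0],"turn":[0,0,-0.8],"hand":0.2}
  ]
}}

```text
t: 17.85
ee_pos: [0.493, 0.2157, 0.2362]
tool_rot: [-179.9, 0.1, 75.1]
contact_force: [-0.5, 0.4, 0.2]
finger_gap: 0.03
finger_force: 15.0
```

{"name": "servo_tool", "arguments": {
  "steps": [
    {"travel":[0,0,0],"turn":[0,0,-0.8],"hand":0.2},
    {"travel":[0,0,0],"turn":[0,0,-0.8],"hand":0.2},
    {"travel":[0,0,0],"turn":[0,0,-0.8],"hand":0.2},
    {"travel":[0,0,0],"turn":[0,0,-0.8],"hand":0.2},
    {"travel":[0,0,0],"turn":[0,0,-0.8],"hand":0.2}
  ]
}}

```text
t: 18.35
ee_pos: [0.493, 0.2157, 0.2362]
tool_rot: [-179.9, 0.0, 107.1]
contact_force: [0.6, 1.3, -0.6]
finger_gap: 0.0298
finger_force: 15.0
```

{"name": "servo_tool", "arguments": {
  "steps": [
    {"travel":[0,0,0],"turn":[0,0,-0.27],"hand":0.2},
    {"travel":[0,0,0],"turn":[0,0,0],"hand":0.2},
    {"travel":[0,0,0],"turn":[0,0,0],"hand":0.2},
    {"travel":[0,0,0],"turn":[0,0,0],"hand":0.2},
    {"travel":[0,0,0],"turn":[0,0,0],"hand":0.2}
  ]
}}

```text
t: 18.85
ee_pos: [0.4936, 0.2159, 0.237]
tool_rot: [-180.0, 0.0, 108.9]
contact_force: [-0.3, 0.8, 0.2]
finger_gap: 0.0296
finger_force: 15.0
```

{"name": "servo_tool", "arguments": {
  "steps": [
    {"travel":[0,0,0.4],"turn":[0,0,0],"hand":0.2},
    {"travel":[0,0,0.7],"turn":[0,0,0],"hand":0.2},
    {"travel":[0,0,0.7],"turn":[0,0,0],"hand":0.2},
    {"travel":[0,0,0.7],"turn":[0,0,0],"hand":0.2},
    {"travel":[0,0,0.7],"turn":[0,0,0],"hand":0.2}
  ]
}}

```text
t: 19.35
ee_pos: [0.4934, 0.2158, 0.1556]
tool_rot: [-180.0, 0.0, 108.9]
contact_force: [1.0, 0.7, -0.1]
finger_gap: 0.0301
finger_force: 15.0
```

{"name": "servo_tool", "arguments": {
  "steps": [
    {"travel":[0,0,0.7],"turn":[0,0,0],"hand":0.2},
    {"travel":[0,0,0.7],"turn":[0,0,0],"hand":0.2},
    {"travel":[0,0,0.7],"turn":[0,0,0],"hand":0.2},
    {"travel":[0,0,0.4],"turn":[0,0,0],"hand":0.2},
    {"travel":[0,0,0.15],"turn":[0,0,0],"hand":0.2}
  ]
}}

```text
t: 19.85
ee_pos: [0.4926, 0.2156, 0.0891]
tool_rot: [-179.8, -0.0, 108.9]
contact_force: [0.6, -0.7, -1.2]
finger_gap: 0.0299
finger_force: 15.0
```

{"name": "servo_tool", "arguments": {
  "steps": [
    {"travel":[0,0,0],"turn":[0,0,0],"hand":0.2},
    {"travel":[0,0,0],"turn":[0,0,0],"hand":0.2},
    {"travel":[0,0,0],"turn":[0,0,0],"hand":0.2},
    {"travel":[0,0,0],"turn":[0,0,0],"hand":0.2},
    {"travel":[0,0,0],"turn":[0,0,0],"hand":0.2}
  ]
}}

```text
t: 20.35
ee_pos: [0.4941, 0.216, 0.0914]
tool_rot: [179.9, 0.0, 108.9]
contact_force: [-0.2, 0.5, -1.1]
finger_gap: 0.0297
finger_force: 15.0
```

```bash
python3 - <<'E'
from rig import ctrl
import cv2,numpy as np
from h import *
d=ctrl.get_image("scene")["img"][:,:,::-1]
cv2.imwrite("pics/s1.png",d)
s=ctrl.state(); print(s["ee_pos"],s["tool_rot"],s["joint_velocities"].round(2))
k=cv2.resize(d[110:185,340:465],None,fx=6,fy=6,interpolation=cv2.INTER_CUBIC)
cv2.imwrite("pics/k.png",k)
f=(.4938,.2158,1.9014)
for nm,p in [("gap",(0,0,.11)),("lens",(.075,0,.11)),("lamp",(-.075,0,.11)),("fl-y +x top",(.015,-.015,.121)),("fl-y -x top",(-.015,-.015,.121)),("fl-y -x bot",(-.015,-.015,.081)),("base -y+x bot",(.017,-.015,.081)),("fl+y -x top",(-.015,.015,.121)),("lens -y",(.075,-.024,.11)),("lens top",(.075,0,.134)),("lens +y",(.075,.024,.11)),("lens bot",(.075,0,.086))]:
    q=proj("scene",pose(*f,p)); print(nm,((q-[340,110]+.5)*6-.5).round(0))
E
```

```text
[0.49396852 0.21596553 0.0912463 ] [1.79960981e+02 2.79402569e-03 1.08909308e+02] [-0.03  0.2   0.12 -0.04 -0.01  0.01]
gap [375. 267.]
lens [487. 176.]
lamp [253. 365.]
fl-y +x top [437. 241.]
fl-y -x top [390. 280.]
fl-y -x bot [374. 364.]
base -y+x bot [423. 323.]
fl+y -x top [321. 245.]
lens -y [541. 202.]
lens top [498. 124.]
lens +y [434. 151.]
lens bot [476. 225.]
```

View pics/k.png

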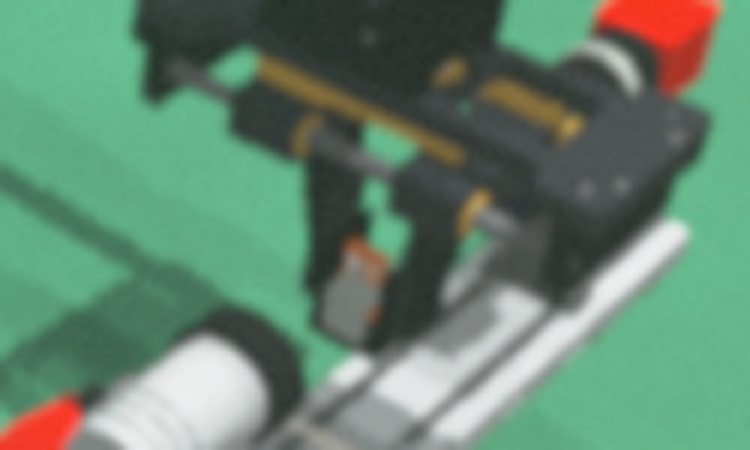

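The last crop shows the relay upright between the fingers, at about (355,295). That agrees with the predicted base corner at (374,364), and it is clear of the lamp and lens. I'm handing it in.

```bash
python3 -c "
from rig import ctrl
print(ctrl.sign_off())"
```

```text
the job is handed in; nothing more can be done
None
```

I handed the job in with the hold-down frame left open at about 1.9 rad. The relay is held upright by its flanges on the lamp–lens centre line, about midway between them. My measurements put it within the limits, but the hand-in returned no verdict.

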